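# Put a washed stopcock key back into its glass barrel and seat it

### The arm

A 6-joint arm with a two-finger parallel gripper is mounted at the origin on a cart in front of the work surface, level with it; the furniture and walls round the work are solid. World frame = base frame: x ahead of the robot, y to its left, z up, the work surface at z = 0. Lengths are in mm, angles in rad, forces in N, time in s.
With the tool pointing down it reaches from about 350 to 875 mm from the base axis. Payload 4.2 kg.
Tool frame: the origin (TCP) lies midway between the tips of the shut fingers; the grasp point (between the pads) lies 19 mm behind it (arm.tcp_to_grasp is the distance from the TCP to the grasp point, in mm); z points along the fingers, y is the line along which they close (so a half turn about z gives the same grasp; the last joint's range is limited). The gripper opens to 85 mm and grips with 20 to 120 N. Pads are 22 mm wide; open, the fingers measure 114 mm over their backs; the gripper's body (76 mm by 85 mm) begins 54 mm behind the grasp point. The pads swing forward as they close: fully open they stand 13 mm farther back than shut.
Start: joints at [-1.086, 0.385, 0.008, 0, -1.194, -0.259], TCP at [139.946, -609.109, 231.312] pointing down, gripper open.
Joint ranges: [-3.14, 3.14], [-1.21, 2.06], [-1.07, 1.41], [-3.16, 2.05], [-2.99, -0.16], [-3.1, 3.1]. Speed limits (rad/s): [2.79, 2.79, 3.14, 3.14, 3.14, 3.14].

### API

Orientations are given as a unit quaternion [x, y, z, w].
In Python, from bench import arm, imaging, job, models gives the robot as it stands.
- The arm moves only by the tool arm_command, never from a script. Its argument "rows" is a list of rows, each an object with "grip": the opening, from 0 (shut) to 1 (fully open); "linear": the shift along the tool's x, y, z in mm, a list of three; "rot": the turn, a rotation vector about the tool's x, y, z in rad, a list of three. In form: [{"grip": grip, "linear": [tx, ty, tz], "rot": [rx, ry, rz]}, ...]. A call has 1 to 10 rows; each row is the pose to reach, as a shift and turn from the pose commanded when the call began, along the tool's axes at that moment; what a row does not reach only later rows make up. A row lasts 1/8 s, in which the tool goes at most 62.5 mm and 10.7 degrees, less where a joint would pass 70% of its speed; a pose out of reach is approached as far as the arm can. A call with a gripper value outside its range is refused whole. The fingers move at their own pace and stop on an object; the grip force is fixed at half the most. Time passes only in rows, so rows that repeat a pose let the fingers close. It gives the time, the measured TCP pose, the force, the opening and the grip force at its end, in the units of the state.
- arm.read_state(): the state, without advancing time (a new reading comes with each control period).
- imaging.get_image(name): name is "side" or "top"; returns a dict with "frame" (384x512x3 uint8, red, green, blue), "fx", "fy", "cx", "cy" (pixels), "extrinsics" (4x4, takes a point from world to camera coordinates). Camera axes: x right, y down, z forward; pixel columns grow to the right and rows downward; lengths in mm; the calibration is good to about 2 mm. A picture is of the moment at which its call begins. There is no depth.
- job.job_done(): hands the job in; it is judged then, once.
Trained networks look in a picture, given as the dict that the camera call returned (one of the last four; its "shot" number tells which), for a name from the list of things; names that differ only in an ending like _2 or _b are one class to them, and where a whole thing is asked for, a point or a joint stands for the part that bears it (a point fixed in the world has none). Each returns a list of dicts, best first, with "score" (0 to 1); they miss things now and then, are a little off and sometimes report something else, mostly with a low value. They report only what shows in the picture. A call takes as long as a camera call. They do not tell look-alikes from the thing itself.
- models.spot_in(picture, query): "rect" ([left, top, right, bottom] in pixels, round what is visible of it).
- models.tip_of(picture, query): "pixel" ([column, row] in pixels: a listed point, or the origin of a listed thing).
The state is a dict: "clock": time; "joints": joint angles; "joint_vel": joint speeds; "joint_efforts": joint torques, N m; "position": TCP position; "ee_rot": TCP orientation; "contact_force": force on the tool from outside, world axes, zero at the start; "wrist_torque": the same for the moment, N m; "gripper_width": finger opening in mm; "grasp_force": force on a finger pad.
Only numpy, scipy, OpenCV 4.12 (cv2) and the standard library are available. Lean on these libraries where they do the work, as an engineer would, in place of code of your own. Each camera call takes 0.05 s, during which the arm holds its last target. There are 200 camera calls.

### The job

One tap of the glass vacuum manifold is without its key, which has been washed and stands in the grey drying block. Put the key into the empty barrel with its handle turned at least 45 degrees away from shut; then press it down firmly and, still pressing, turn it until its handle stands shut (square across the tap's side arm, as on the other two taps) and the taper grips, so that the key stays wedged when you let go. The barrel is glass: press with about 13 N and keep well below 20 N while turning, and leave the vial, the timer and the tape roll where they are.

Things in the scene. Friction and masses are not known exactly. Their poses are not given: they have to be found in the camera images.
- key_grip (a point): Point in the flat wing handle of the loose white stopcock key, on the key's axis; grasp here. The wing stands upright, 44 mm long, 10 mm thick, 34 mm high; the point is 11 mm below its top edge, 23 mm above its lower edge and 28 mm above the top of the round flange (33 mm across, 4 mm thick) under it. z is the key's axis, up; x runs along the wing's length, y across its thickness.
- key: The same key, 70 g; origin on its axis at the flange's underside, 32 mm below key_grip. Below the flange is a round plug 42 mm long, tapering 1:10 from 25 to 21 mm across. It starts upright in the middle hole of a grey drying block, resting on its flange 50 mm above the worktop, with about 1 mm of play; it lifts straight out.
- barrel_rim (a point): Centre of the rim of the empty glass barrel (any of the three taps of the manifold: the one without a key), 74 mm above the worktop; fixed, 33 mm across. z is up along its bore; x runs along the tap's side arm towards the main tube; y runs along the main tube. Shut: the key's x along y here, either way round.
- barrel: The same barrel; origin on its axis at worktop height. Its through bore tapers 1:10 from about 24 mm at the rim. Set down in it, the key's flange stands 6 to 16 mm above the rim, differently each time as keys and barrels of mixed makes vary, so depth does not tell when it is seated: the press does. It seats upright and centres itself if you yield sideways.
- manifold: The fixed manifold: aluminium plate 115 x 310 mm, main glass tube along its y, 50 mm up; origin under the plate's centre, axes parallel to barrel_rim's. Three barrels 90 mm apart; two carry fixed, shut keys. A key turned 45 degrees or more at up to 0.5 rad/s under 13 N sinks some 5 mm and stays wedged; pressed unturned it wedges far less. Turning takes up to 0.5 N m.
- vial_mid (a point): Amber vial with a black cap, 24 mm across and 54 mm high, loose; its centre, 27 mm above the worktop. To be left alone.
- timer: White timer with a small display, 66 x 68 x 21 mm, loose; origin under its centre. To be left alone.
- tape_roll: Green roll of tape lying flat, 110 mm across and 19 mm high, loose; origin under its centre. To be left alone.
Things that resemble listed ones, but are neither listed nor needed, are in the scene too. Leave any black or orange look-alike of the key alone.

How it is judged (in metres and radians):
On the way, in this order (a step that is already met when the one before it is completed fails the run):
1. the key is pressed down upright in the empty barrel (plug and bore press on each other with over 25 N in total) with its handle still at least 34 degrees away from shut (z of key_grip in the frame of barrel_rim below 0.05 m and horizontal distance between key_grip and barrel_rim below 0.003 m and angle between key_grip's own z axis and vertical below 0.06 rad and angle between the x axis of key_grip and the y axis of barrel_rim, either way round above 0.6 rad and contact force between key and barrel above 25 N), for 0.1 s.
2. on its way round, 11 to 29 degrees from shut, it is still pressed down (over 50 N in total) (z of key_grip in the frame of barrel_rim below 0.05 m and horizontal distance between key_grip and barrel_rim below 0.003 m and angle between key_grip's own z axis and vertical below 0.06 rad and angle between the x axis of key_grip and the y axis of barrel_rim, either way round between 0.2 and 0.5 rad and contact force between key and barrel above 50 N), for 0.1 s.
3. it arrives shut to within 10 degrees, wedged tight by the turning (over 68 N in total) (z of key_grip in the frame of barrel_rim below 0.05 m and horizontal distance between key_grip and barrel_rim below 0.003 m and angle between key_grip's own z axis and vertical below 0.06 rad and angle between the x axis of key_grip and the y axis of barrel_rim, either way round below 0.175 rad and contact force between key and barrel above 68 N), for 0.1 s.
At the end, for the whole second after the job is handed in: the key stands upright in the barrel (its axis within 3 mm of the bore's, tilted under 3 degrees, flange less than 14 mm above the rim), its handle shut to within 10 degrees, released and at rest, and still wedged: plug and bore press on each other all round with more than 55 N in total (contact force between key and barrel above 55 N and z of key_grip in the frame of barrel_rim below 0.046 m and horizontal distance between key_grip and barrel_rim below 0.003 m and angle between key_grip's own z axis and vertical below 0.05 rad and angle between the x axis of key_grip and the y axis of barrel_rim, either way round below 0.175 rad and linear speed of key below 0.01 m/s); the robot touches nothing.
It fails at once if the key is forced: plug and bore press on each other with over 200 N in total, as when it is turned under a press of much over 20 N (contact force between key and barrel above 200 N).
It fails at once if a bystander (vial, timer or tape roll) is moved by more than 20 mm (distance of any of vial_mid, timer, tape_roll from where it was at the start of the episode above 0.02 m).
It also fails if it takes over 67 s, if anything falls off the work surface, if the arm or the gripper's body presses on something with over 40 N, if the wrist force passes 120 N, or if a joint passes its speed limit or range.

## Working session

There is one attempt and no reset: what is moved stays moved. The work goes in short steps, Python scripts to look and compute and a tool call to move; the robot and the scene stay as the last step left them, time stands still between calls to the robot, and variables do not carry over. Pictures are saved under pics/ and viewed, at most 10 in all, crops included, and the job is handed in when it is done.

Besides the shell and the picture viewer there is one more tool, called after "Emit:" by a JSON object that holds its "method" and its "body", one argument or row to a line. arm_command: Moves the arm, as the interface text tells. Its arguments: {"type":"object","properties":{"rows":{"type":"array"}},"required":["rows"]}

```bash
mkdir -p pics; cat > h.py <<'E'
import numpy as np, cv2
from bench import arm, imaging, job, models
def ray(p,uv):
    E=np.array(p["extrinsics"]);R=E[:3,:3];c=-R.T@E[:3,3]
    d=R.T@np.array([(uv[0]-p["cx"])/p["fx"],(uv[1]-p["cy"])/p["fy"],1]);return c,d
def atz(p,uv,z):
    c,d=ray(p,uv);return c+d*(z-c[2])/d[2]
def proj(p,X):
    E=np.array(p["extrinsics"]);q=E[:3,:3]@np.array(X)+E[:3,3]
    return np.array([p["fx"]*q[0]/q[2]+p["cx"],p["fy"]*q[1]/q[2]+p["cy"]])
E
python3 - <<'E'
from h import *
print(arm.read_state())
ims=[]
for n in("top","side"):
    p=imaging.get_image(n);ims.append(p["frame"][:,:,::-1])
    print(n,ray(p,(256,192)))
    for q,z in(("key_grip",78),("key",50),("barrel_rim",74),("barrel",0),("manifold",0),("vial_mid",27),("timer",0),("tape_roll",0)):
        for r in models.tip_of(p,q)[:5]: print(q,r["score"],np.round(r["pixel"],1),atz(p,r["pixel"],z).round(1))
for n,i in zip(("top","side"),ims): cv2.imwrite(f"pics/{n}.png",cv2.resize(i,(768,576),interpolation=cv2.INTER_CUBIC))
E
```

```text
{'clock': 0.0, 'joints': array([-1.08637982e+00,  3.85550542e-01,  6.59101891e-03, -4.94289052e-04,
       -1.19398453e+00, -2.58591879e-01]), 'joint_vel': array([ 2.44172607e-03, -4.45245533e-04,  8.92731440e-05,  7.29905774e-04,
        5.75697557e-04,  9.10685649e-04]), 'joint_efforts': array([ 5.15094198e-04, -3.92288804e+01,  1.88399273e+01,  4.18613657e+00,
       -4.63918783e-03,  1.20519394e-05]), 'position': array([ 139.81989224, -608.54873571,  230.21228762]), 'ee_rot': array([-1.12581869e-01,  9.93641845e-01,  1.08399609e-03, -1.75794030e-04]), 'contact_force': array([ 0.135317  , -0.30528301,  0.08010832]), 'wrist_torque': array([-0.01384263, -0.03402903,  0.00941387]), 'grasp_force': 0.0, 'gripper_width': 85.58571732824333}
top (array([  21.38400757,  124.10025534, 1779.02291395]), array([ 0.24781575, -0.11062841, -0.96267749]))
key_grip 0.6 [349.6 164.6] [ 408.2 -420.6   78. ]
key_grip 0.43 [388.9 137.3] [ 440.1 -601.    78. ]
key_grip 0.42 [370.6 156.2] [ 404.2 -504.6   78. ]
key_grip 0.41 [163.9 241.9] [432.8 292.4  78. ]
key 0.62 [335.4 149. ] [ 490.9 -411.    50. ]

[... 609 characters left out ...]
288.6] [ 408.1 -509.6   78. ]
key_grip 0.82 [270.6 307.6] [ 532.8 -567.4   78. ]
key_grip 0.8 [246.4 259.6] [ 486.5 -419.3   78. ]
key_grip 0.68 [212.3 261.9] [ 401.8 -424.5   78. ]
key 0.89 [227.2 332.5] [ 437.6 -606.2   50. ]
key 0.76 [215.2 297.4] [ 410.1 -511.6   50. ]
key 0.72 [250.6 265.9] [ 498. -414.   50.]
key 0.68 [212.3 273.5] [ 401.2 -436.7   50. ]
key 0.67 [270.8 316. ] [ 534.6 -568.1   50. ]
barrel_rim 0.55 [228.1 133. ] [444.7 308.   74. ]
barrel 0.68 [232.7 149.3] [463.  305.7   0. ]
manifold 0.89 [233.9 149.2] [468.  306.6   0. ]
vial_mid 0.51 [218.4 231.7] [ 412.8 -251.3   27. ]
timer 0.58 [204.6 189.5] [359.4   9.1   0. ]
tape_roll 0.86 [309.6 303.4] [ 640.6 -496.9    0. ]
```

View pics/top.png

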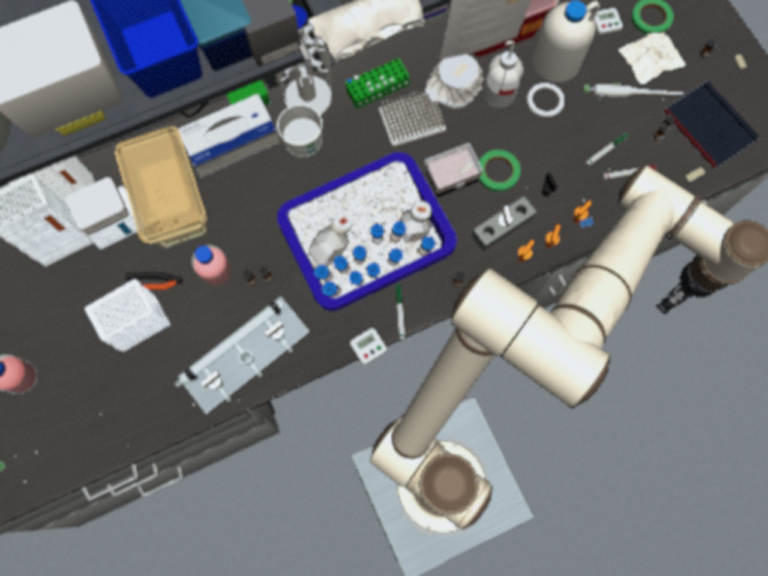

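View pics/side.png

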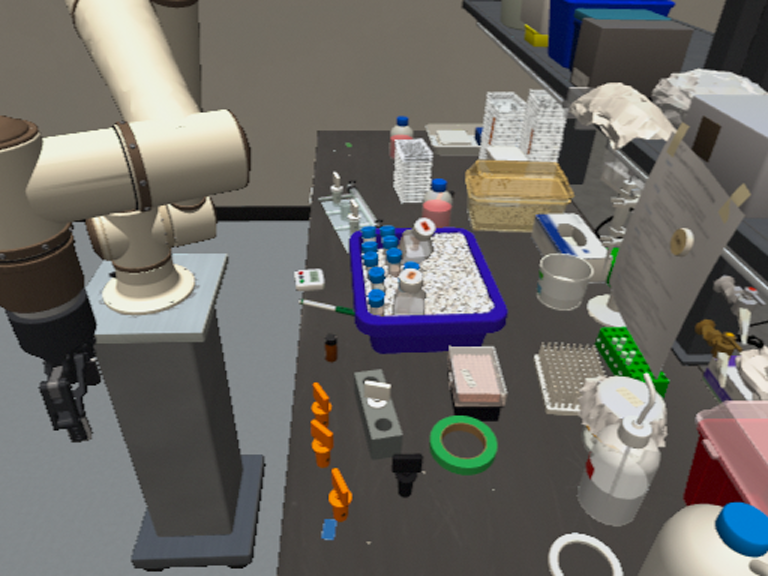

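Side view: the white key is at about (251,260) native in the grey block. Top view: the empty barrel is the middle one at about (165,240). I'll zoom in on both.

```bash
python3 - <<'E'
from h import *
T=imaging.get_image("top");S=imaging.get_image("side")
def crop(p,x,y,w,h,f): return cv2.resize(p["frame"][y:y+h,x:x+w,::-1],(w*f,h*f),interpolation=cv2.INTER_CUBIC)
a=crop(T,115,195,100,75,4);b=crop(T,300,120,100,75,4)
c=crop(S,200,105,100,75,4);d=crop(S,205,230,100,75,4)
cv2.imwrite("pics/c.png",np.vstack([np.hstack([a,b]),np.hstack([c,d])]))
for q in("key_grip","barrel_rim","manifold","barrel"):
  for n,p in(("T",T),("S",S)):
    for r in models.spot_in(p,q)[:6]: print(n,q,round(r["score"],2),np.round(r["rect"],1))
E
```

```text
T key_grip 0.63 [332.8 137.9 342.3 150.5]
T key_grip 0.47 [343.5 162.3 358.6 176.2]
T key_grip 0.47 [382.  133.8 390.6 147.2]
T key_grip 0.38 [365.8 151.6 373.9 165.1]
S key_grip 0.91 [207.7 283.2 220.5 311.5]
S key_grip 0.76 [216.4 311.9 236.1 350.9]
S key_grip 0.74 [260.6 305.3 280.8 333.6]
S key_grip 0.65 [205.5 255.9 218.1 284.1]
S key_grip 0.38 [222.8 132.  232.9 147.7]
T barrel_rim 0.49 [156.9 231.1 175.3 250.3]
S barrel_rim 0.65 [216.3 131.9 232.4 148.8]
S manifold 0.97 [214.2 119.1 254.6 167.8]
T barrel 0.57 [158.5 232.9 173.  247.5]
```

View pics/c.png

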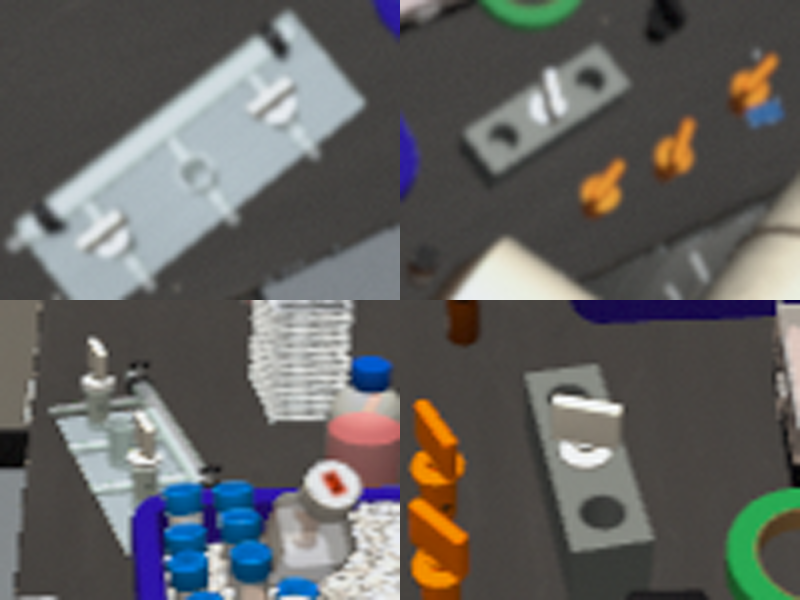

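```bash
cat > fit.py <<'E'
from h import *
from scipy.optimize import minimize
T=imaging.get_image("top");S=imaging.get_image("side")
t=np.linspace(0,2*np.pi,40)
def model(x,y,z,yaw):  # z = flange underside
    R=np.array([[np.cos(yaw),-np.sin(yaw)],[np.sin(yaw),np.cos(yaw)]])
    w=[np.r_[R@[a,b],c]+[x,y,z] for a in(-22,22) for b in(-5,5) for c in(9,43)]
    f=[np.array([x+16.5*np.cos(u),y+16.5*np.sin(u),z+c]) for u in t for c in(0,4)]
    s=[np.array([x+5*np.cos(u),y+5*np.sin(u),z+c]) for u in t for c in(4,9)]
    return [w,f,s]
K=8
def mask(p,prm,o,sz):
    m=np.zeros((sz[1]*K,sz[0]*K),np.uint8)
    for part in model(*prm):
        q=np.array([(proj(p,X)-o+.5)*K for X in part]).astype(np.int32)
        cv2.fillConvexPoly(m,cv2.convexHull(q),255)
    return cv2.resize(m,sz,interpolation=cv2.INTER_AREA)/255.
def white(p,o,sz,lo,hi):
    g=p["frame"][o[1]:o[1]+sz[1],o[0]:o[0]+sz[0]].astype(float).min(2)
    return np.clip((g-lo)/(hi-lo),0,1)
E
python3 - <<'E'
from fit import *
oT,sT=np.array([327,132]),(22,22);oS,sS=np.array([236,247]),(32,26)
wT=white(T,oT,sT,140,200);wS=white(S,oS,sS,140,190)
def cost(v,pr=0):
    d=v[3:5]
    prm=(v[0],v[1],50,v[2])
    return ((mask(T,prm,oT-d,sT)-wT)**2).sum()+((mask(S,prm,oS,sS)-wS)**2).sum()
def costx(v): # separate pixel shift of top camera allowed
    return cost(v)+0.3*(v[3]**2+v[4]**2)
best=min((minimize(costx,[487,-415,y,0,0],method="Nelder-Mead",options=dict(initial_simplex=np.array([[487,-415,y,0,0]]*6)+np.vstack([np.zeros(5),np.diag([8,8,.3,1,1])]))) for y in np.arange(0,3.1,.5)),key=lambda r:r.fun)
print(best.x.round(2),best.fun,wT.sum(),wS.sum())
v=best.x
def ov(p,o,sz,prm,w):
    m=mask(p,prm,o,sz);return cv2.resize(np.hstack([p["frame"][o[1]:o[1]+sz[1],o[0]:o[0]+sz[0],::-1],cv2.merge([(255*m).astype(np.uint8),np.zeros(m.shape,np.uint8),(255*w).astype(np.uint8)])]),(640,280),interpolation=cv2.INTER_NEAREST)
prm=(v[0],v[1],50,v[2])
cv2.imwrite("pics/f.png",np.vstack([ov(T,oT,sT,prm,wT),ov(S,oS,sS,prm,wS)]))
# barrel clicks
for n,p,uv,z in(("T rim",T,(164.2,238),74),("S rim",S,(230.5,136.5),74),("T kL",T,(115+102/4,195+231/4),117),("T kR",T,(115+273/4,195+97/4),117)):
    print(n,atz(p,uv,z).round(1))
a,b=atz(T,(115+102/4,195+231/4),117),atz(T,(115+273/4,195+97/4),117);print(np.arctan2(*(a-b)[[1,0]]),np.linalg.norm(a-b),(a+b)/2)
E
```

```text
[ 497.03 -430.79    1.51   -2.95    0.97] 148.080916038847 77.01666666666667 105.44
T rim [446.  286.8  74. ]
S rim [454.1 276.   74. ]
T kL [422.8 373.5 117. ]
T kR [467.7 199.3 117. ]
1.822863609334415 179.9302226750232 [445.22575283 286.37448914 117.        ]
```

View pics/f.png

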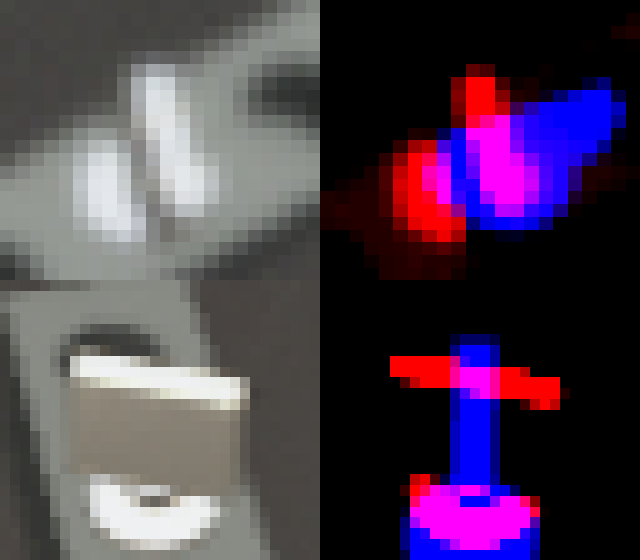

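```bash
python3 - <<'E'
s=open('fit.py').read()
i=s.index("def mask");j=s.index("def white")
s=s[:i]+'''def mask(p,prm,o,sz):
    m=np.zeros((sz[1]*K,sz[0]*K),np.uint8)
    w,f,st=model(*prm)
    for part,c in((f[1::2],255),(st,0),(w,0),(w[1::2],255)):
        q=np.array([(proj(p,X)-o+.5)*K for X in part]).astype(np.int32)
        cv2.fillConvexPoly(m,cv2.convexHull(q),c)
    return cv2.resize(m,sz,interpolation=cv2.INTER_AREA)/255.
'''+s[j:]
open('fit.py','w').write(s)
E
cat > run.py <<'E'
from fit import *
oT,sT=np.array([327,132]),(22,22);oS,sS=np.array([236,247]),(32,26)
wT=white(T,oT,sT,150,215);wS=white(S,oS,sS,150,220)
def costx(v):
    prm=(v[0],v[1],50,v[2])
    return ((mask(T,prm,oT-v[3:5],sT)-wT)**2).sum()+((mask(S,prm,oS,sS)-wS)**2).sum()+0.3*(v[3]**2+v[4]**2)
best=min((minimize(costx,[490,-417,y,0,0],method="Nelder-Mead",options=dict(initial_simplex=np.array([[490,-417,y,0,0]]*6)+np.vstack([np.zeros(5),np.diag([8,8,.2,1,1])]))) for y in (-.5,-.3,-.1,.1,.3)),key=lambda r:r.fun)
print(best.x.round(2),best.fun,wT.sum(),wS.sum())
v=best.x
def ov(p,o,sz,prm,w):
    m=mask(p,prm,o,sz);return cv2.resize(np.hstack([p["frame"][o[1]:o[1]+sz[1],o[0]:o[0]+sz[0],::-1],cv2.merge([(255*m).astype(np.uint8),np.zeros(m.shape,np.uint8),(255*w).astype(np.uint8)])]),(640,280),interpolation=cv2.INTER_NEAREST)
prm=(v[0],v[1],50,v[2])
cv2.imwrite("pics/f2.png",np.vstack([ov(T,oT,sT,prm,wT),ov(S,oS,sS,prm,wS)]))
E
python3 run.py
```

```text
[ 4.9799e+02 -4.2052e+02 -2.4000e-01 -4.5000e-01  3.2000e-01] 14.630057950933757 55.23076923076923 93.4857142857143
```

View pics/f2.png

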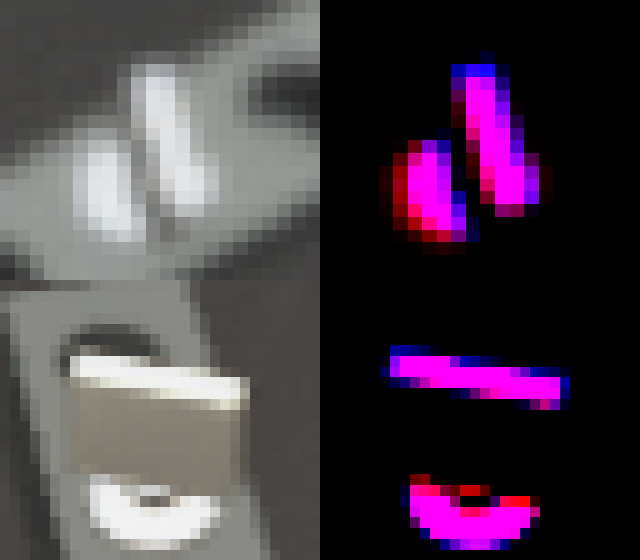

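Silhouette fit matches both views. The loose key is at (498, -420.5) with yaw -0.24. The barrel is at (445.5, 286.6), and shut is at yaw -1.319 (mod π). The key is therefore already about 62° away from shut, so I won't rotate it before insertion.

Emit:
{"method": "arm_command", "body": {
  "rows": [
    {"grip": 1,"linear": [-391,103,0],"rot": [0,0,-1.34]},
    {"grip": 1,"linear": [-391,103,0],"rot": [0,0,-1.34]},
    {"grip": 1,"linear": [-391,103,0],"rot": [0,0,-1.34]},
    {"grip": 1,"linear": [-391,103,0],"rot": [0,0,-1.34]},
    {"grip": 1,"linear": [-391,103,0],"rot": [0,0,-1.34]},
    {"grip": 1,"linear": [-391,103,0],"rot": [0,0,-1.34]},
    {"grip": 1,"linear": [-391,103,0],"rot": [0,0,-1.34]},
    {"grip": 1,"linear": [-391,103,0],"rot": [0,0,-1.34]}
  ]
}}

```text
clock: 2.6
position: [499.8, -419.8, 230.7]
ee_rot: [-0.707, 0.707, 0.0, -0.0]
contact_force: [-0.6, -0.6, -0.1]
gripper_width: 85.5
grasp_force: 0.0
```

Emit:
{"method": "arm_command", "body": {
  "rows": [
    {"grip": 1,"linear": [0,0,0],"rot": [0,0,-1.335]},
    {"grip": 1,"linear": [0,0,0],"rot": [0,0,-1.335]},
    {"grip": 1,"linear": [0,0,0],"rot": [0,0,-1.335]},
    {"grip": 1,"linear": [0,0,0],"rot": [0,0,-1.335]},
    {"grip": 1,"linear": [0,0,0],"rot": [0,0,-1.335]},
    {"grip": 1,"linear": [0,0,0],"rot": [0,0,-1.335]},
    {"grip": 1,"linear": [0,0,0],"rot": [0,0,-1.335]},
    {"grip": 1,"linear": [0,0,0],"rot": [0,0,-1.335]},
    {"grip": 1,"linear": [0,0,0],"rot": [0,0,-1.335]}
  ]
}}

```text
clock: 3.72
position: [497.3, -421.6, 231.4]
ee_rot: [0.993, -0.122, -0.0, -0.0]
contact_force: [0.1, -0.4, -0.6]
gripper_width: 85.3
grasp_force: 0.0
```

```bash
cat >> h.py <<'E'
from scipy.spatial.transform import Rotation as Ro
def st(target=None):
    s=arm.read_state();R=Ro.from_quat(s["ee_rot"]).as_matrix()
    print("t",round(s["clock"],2),"pos",s["position"].round(2),"yawY",round(np.arctan2(R[1,1],R[0,1]),4),"z",R[:,2].round(4),"q",s["joints"].round(3),"F",s["contact_force"].round(1),"M",s["wrist_torque"].round(2),"g",round(s["gripper_width"],1),round(float(s["grasp_force"]),1))
    if target is not None: print("tool delta",(R.T@(np.array(target)-s["position"])).round(1))
    return s
E
python3 -c "
from h import *
st([498,-420.5,63])"
```

```text
t 3.73 pos [ 497.35 -421.59  231.42] yawY -1.8153 z [-0.  0. -1.] q [-0.456  0.431  0.081 -0.    -1.221  1.782] F [ 0.1 -0.4 -0.6] M [0.01 0.05 0.03] g 85.3 0.0
tool delta [  0.4  -1.2 168.4]
```

Emit:
{"method": "arm_command", "body": {
  "rows": [
    {"grip": 1,"linear": [0.4,-1.2,60],"rot": [0,0,0]},
    {"grip": 1,"linear": [0.4,-1.2,110],"rot": [0,0,0]},
    {"grip": 1,"linear": [0.4,-1.2,140],"rot": [0,0,0]},
    {"grip": 1,"linear": [0.4,-1.2,168],"rot": [0,0,0]},
    {"grip": 1,"linear": [0.4,-1.2,168],"rot": [0,0,0]},
    {"grip": 1,"linear": [0.4,-1.2,168],"rot": [0,0,0]}
  ]
}}

```text
clock: 4.47
position: [499.4, -420.8, 64.6]
ee_rot: [0.993, -0.12, 0.001, 0.001]
contact_force: [0.0, 0.6, 0.5]
gripper_width: 85.5
grasp_force: 0.0
```

```bash
python3 - <<'E'
from h import *
st([498,-420.5,63])
S=imaging.get_image("side");T=imaging.get_image("top")
f=lambda p,x,y:cv2.resize(p["frame"][y:y+75,x:x+100,::-1],(400,300),interpolation=cv2.INTER_CUBIC)
cv2.imwrite("pics/g.png",np.hstack([f(S,205,220),f(T,290,110)]))
E
```

```text
t 4.47 pos [ 499.36 -420.77   64.61] yawY -1.8122 z [ 0.0016 -0.0014 -1.    ] q [-4.530e-01  5.790e-01 -1.190e-01  1.000e-03 -8.710e-01  1.782e+00] F [0.  0.6 0.5] M [-0.01  0.02 -0.02] g 85.5 0.0
tool delta [-1.4  0.1  1.6]
```

View pics/g.png

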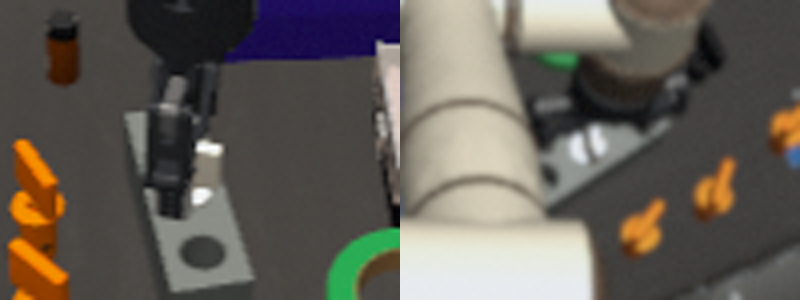

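The fingers straddle the wing, with the near finger at crop (170,190) and the wing behind it. Closing now.

Emit:
{"method": "arm_command", "body": {
  "rows": [
    {"grip": 0,"linear": [-1,0,1.5],"rot": [0,0,0]},
    {"grip": 0,"linear": [-1,0,1.5],"rot": [0,0,0]},
    {"grip": 0,"linear": [-1,0,1.5],"rot": [0,0,0]},
    {"grip": 0,"linear": [-1,0,1.5],"rot": [0,0,0]},
    {"grip": 0,"linear": [-1,0,1.5],"rot": [0,0,0]},
    {"grip": 0,"linear": [-1,0,1.5],"rot": [0,0,0]},
    {"grip": 0,"linear": [-1,0,1.5],"rot": [0,0,0]},
    {"grip": 0,"linear": [-1,0,1.5],"rot": [0,0,0]},
    {"grip": 0,"linear": [-1,0,1.5],"rot": [0,0,0]}
  ]
}}

```text
clock: 5.7
position: [497.7, -419.9, 61.9]
ee_rot: [0.993, -0.12, 0.0, 0.0]
contact_force: [0.1, -0.2, 1.3]
gripper_width: 9.1
grasp_force: 58.8
```

```bash
python3 -c "
from h import *
st([498,-420.5,63])"
```

```text
t 5.7 pos [ 497.74 -419.95   61.93] yawY -1.8116 z [ 2.e-04 -2.e-04 -1.e+00] q [-0.453  0.581 -0.124  0.    -0.866  1.783] F [ 0.1 -0.2  1.3] M [ 0.05  0.08 -0.06] g 9.1 58.8
tool delta [ 0.4  0.5 -1.1]
```

Emit:
{"method": "arm_command", "body": {
  "rows": [
    {"grip": 0,"linear": [0,0,-30],"rot": [0,0,0]},
    {"grip": 0,"linear": [0,0,-60],"rot": [0,0,0]},
    {"grip": 0,"linear": [0,0,-110],"rot": [0,0,0]},
    {"grip": 0,"linear": [0,0,-160],"rot": [0,0,0]},
    {"grip": 0,"linear": [0,0,-210],"rot": [0,0,0]},
    {"grip": 0,"linear": [0,0,-230],"rot": [0,0,0]},
    {"grip": 0,"linear": [-15,-40,-230],"rot": [0,0,0]},
    {"grip": 0,"linear": [-30,-90,-230],"rot": [0,0,0]},
    {"grip": 0,"linear": [-46,-140,-230],"rot": [0,0,0]},
    {"grip": 0,"linear": [-62,-190,-230],"rot": [0,0,0]}
  ]
}}

```text
clock: 6.95
position: [482.1, -218.9, 291.2]
ee_rot: [0.993, -0.12, -0.0, -0.0]
contact_force: [0.6, 0.2, -0.1]
gripper_width: 9.0
grasp_force: 58.9
```

Emit:
{"method": "arm_command", "body": {
  "rows": [
    {"grip": 0,"linear": [-17,-50,0],"rot": [0,0,0]},
    {"grip": 0,"linear": [-34,-100,0],"rot": [0,0,0]},
    {"grip": 0,"linear": [-51,-150,0],"rot": [0,0,0]},
    {"grip": 0,"linear": [-68,-200,0],"rot": [0,0,0]},
    {"grip": 0,"linear": [-85,-250,0],"rot": [0,0,0]},
    {"grip": 0,"linear": [-102,-305,0],"rot": [0,0,0]},
    {"grip": 0,"linear": [-119,-360,0],"rot": [0,0,0]},
    {"grip": 0,"linear": [-136,-410,0],"rot": [0,0,0]},
    {"grip": 0,"linear": [-148,-450,0],"rot": [0,0,0]},
    {"grip": 0,"linear": [-157,-483,0],"rot": [0,0,0]}
  ]
}}

```text
clock: 8.2
position: [444.7, 287.6, 291.3]
ee_rot: [0.993, -0.12, -0.0, 0.0]
contact_force: [-0.1, -0.8, -0.1]
gripper_width: 8.8
grasp_force: 58.9
```

Emit:
{"method": "arm_command", "body": {
  "rows": [
    {"grip": 0,"linear": [0,0,0],"rot": [0,0,0]},
    {"grip": 0,"linear": [0,0,0],"rot": [0,0,0]},
    {"grip": 0,"linear": [0,0,0],"rot": [0,0,0]}
  ]
}}

```text
clock: 8.57
position: [445.5, 285.0, 291.9]
ee_rot: [0.993, -0.121, -0.0, 0.0]
contact_force: [-0.0, 0.8, -0.8]
gripper_width: 9.0
grasp_force: 58.9
```

```bash
python3 - <<'E'
from h import *
st([445.4,286.5,150])
S=imaging.get_image("side");T=imaging.get_image("top")
f=lambda p,x,y,w,h:cv2.resize(p["frame"][y:y+h,x:x+w,::-1],(400,300),interpolation=cv2.INTER_CUBIC)
cv2.imwrite("pics/k.png",np.hstack([f(S,180,80,100,75),f(T,115,180,100,75)]))
E
```

```text
t 8.57 pos [445.46 284.96 291.87] yawY -1.8127 z [-2.e-04 -0.e+00 -1.e+00] q [ 0.876  0.181 -0.124 -0.    -1.266  0.453] F [-0.   0.8 -0.8] M [-0.04 -0.03  0.05] g 9.0 58.9
tool delta [ -0.4  -1.5 141.9]
```

View pics/k.png

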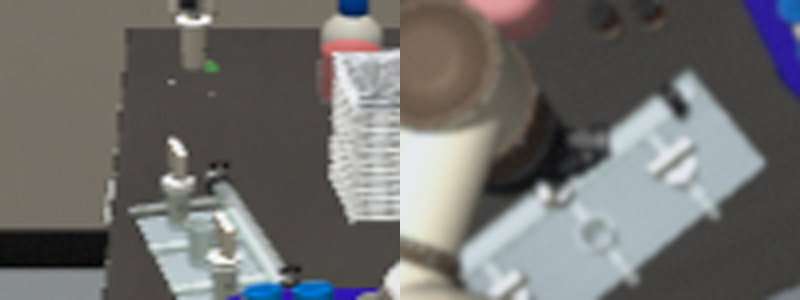

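Side view: the key hangs upright with its bottom at crop (194,68). The empty barrel's rim is at about (200,222). I'll descend to just above the rim and compare there.

Emit:
{"method": "arm_command", "body": {
  "rows": [
    {"grip": 0,"linear": [-0.4,-1.5,50],"rot": [0,0,0]},
    {"grip": 0,"linear": [-0.4,-1.5,100],"rot": [0,0,0]},
    {"grip": 0,"linear": [-0.4,-1.5,135],"rot": [0,0,0]},
    {"grip": 0,"linear": [-0.4,-1.5,152],"rot": [0,0,0]},
    {"grip": 0,"linear": [-0.4,-1.5,152],"rot": [0,0,0]},
    {"grip": 0,"linear": [-0.4,-1.5,152],"rot": [0,0,0]},
    {"grip": 0,"linear": [-0.4,-1.5,152],"rot": [0,0,0]}
  ]
}}

```text
clock: 9.55
position: [446.0, 287.9, 141.1]
ee_rot: [0.993, -0.12, 0.001, -0.001]
contact_force: [0.1, -0.0, -0.9]
gripper_width: 9.2
grasp_force: 59.0
```

```bash
python3 - <<'E'
from h import *
s=st([445.4,286.5,136])
S=imaging.get_image("side");T=imaging.get_image("top")
x0,y0=210,110
im=cv2.resize(S["frame"][y0:y0+45,x0:x0+60,::-1],(600,450),interpolation=cv2.INTER_CUBIC)
t=np.linspace(0,2*np.pi,60)
def circ(c,r,col):
    pts=np.array([(proj(S,[c[0]+r*np.cos(u),c[1]+r*np.sin(u),c[2]])-[x0,y0]+.5)*10 for u in t]).astype(np.int32)
    cv2.polylines(im,[pts],True,col,1)
circ([445.4,286.5,74],16.5,(0,0,255))
p=s["position"]
circ([p[0],p[1],p[2]-54],10.5,(0,255,0));circ([p[0],p[1],p[2]-12],16.5,(0,255,0))
v=np.array([np.cos(1.823),np.sin(1.823),0])
for k in(-90,90): circ(np.array([445.4,286.5,74])+k*v,16.5,(255,0,255))
xt,yt=130,210
im2=cv2.resize(T["frame"][yt:yt+60,xt:xt+60,::-1],(450,450),interpolation=cv2.INTER_CUBIC)
cv2.imwrite("pics/m.png",cv2.resize(np.hstack([im,im2[:,:200]]),(800,450)))
E
```

```text
t 9.55 pos [446.01 287.91 141.06] yawY -1.8117 z [ 0.0017  0.0018 -1.    ] q [ 0.879  0.311 -0.352  0.    -0.905  0.451] F [ 0.1 -0.  -0.9] M [ 0.04 -0.03  0.05] g 9.2 59.0
tool delta [-0.3  1.5  5.1]
```

View pics/m.png

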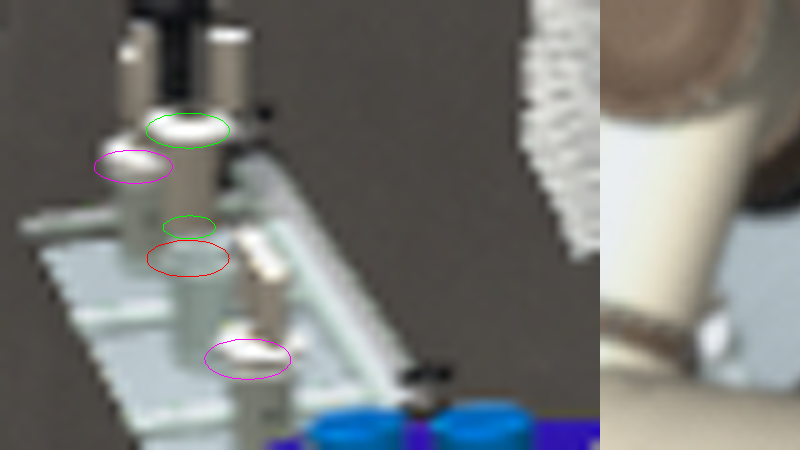

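Side view: the barrel tube centre is at overlay column ~203, against 188 predicted, and the held key is at ~191. So the barrel is probably a few mm further in +x. I'll fit the two fixed keys on the earlier unobstructed crops to pin down the manifold.

```bash
cat > man.py <<'E'
from fit import *
c=cv2.imread("pics/c.png")[:,:,::-1]
ds=lambda i:cv2.resize(i,(100,75),interpolation=cv2.INTER_AREA)
Tc,Sc=ds(c[:300,:400]),ds(c[300:,:400])
T["frame"][195:270,115:215]=Tc;S["frame"][105:180,200:300]=Sc
def row(p,y,x0,x1): print(y,p["frame"][y,x0:x1].min(1))
if __name__=="__main__":
    print("top around barrel");[row(T,y,155,175) for y in range(230,248)]
    print("side around barrel");[row(S,y,222,242) for y in range(130,150)]
    print("side L");[row(S,y,216,234) for y in range(113,132)]
    print("side R");[row(S,y,228,244) for y in range(131,152)]
    print("top R");[row(T,y,174,192) for y in range(210,230)]
E
python3 man.py
```

```text
top around barrel
230 [178 178 193 201 191 179 174 175 176 175 174 176 175 176 175 175 174 176
 175 175]
231 [168 172 191 204 203 191 179 176 177 176 176 175 175 176 174 175 176 175
 176 175]
232 [171 174 185 199 208 204 191 183 181 179 180 178 175 176 175 176 175 177
 177 177]
233 [175 176 180 189 203 209 203 193 185 183 187 185 179 177 177 177 176 178
 178 176]
234 [175 176 176 181 195 206 203 188 176 172 179 186 185 180 177 178 177 176
 175 175]
235 [176 175 176 178 187 192 181 165 153 149 157 176 187 183 179 176 177 175
 177 177]
236 [176 174 176 180 183 174 157 144 138 141 148 166 182 181 177 175 177 176
 177 176]
237 [176 174 176 182 182 161 141 137 142 148 157 166 174 171 169 173 175 176
 178 178]
238 [173 174 178 182 182 160 139 137 149 162 171 177 173 159 162 172 177 178
 179 178]
239 [174 174 176 181 184 169 145 141 154 172 181 185 174 154 158 172 178 177
 177 177]
240 [175 175 176 179 184 182 164 152 161 176 185 185 171 152 157 171 176 177
 178 177]
241 [174 175 174 176 181 185 180 169 169 177 176 173 166 162 166 173 175 176
 177 177]
242 [175 173 175 176 177 179 181 175 1
[... 6056 characters left out ...]
21 [173 177 189 211 222 220 199 170 143 145 171 204 225 227 209 180 174 175]
222 [174 176 185 203 211 191 157 146 162 187 210 224 229 221 192 171 172 176]
223 [173 172 173 178 176 152 141 167 201 222 229 230 225 202 168 158 169 175]
224 [175 172 172 167 159 147 153 187 217 227 227 223 210 180 155 156 169 175]
225 [176 174 174 171 166 161 166 186 203 205 201 192 178 165 162 165 170 173]
226 [174 174 173 173 172 173 173 177 178 169 158 152 152 165 179 185 180 175]
227 [174 174 175 175 175 175 176 175 174 165 155 151 156 175 194 201 194 181]
228 [174 173 175 176 175 176 175 175 176 173 171 168 167 181 197 206 198 183]
229 [176 176 175 177 176 174 176 176 175 176 175 174 174 178 190 198 197 188]
```

```bash
cat > man2.py <<'E'
from man import *
W=[(T,(134,246),(14,14),180,226,"L"),(T,(177,213),(13,13),180,226,"R"),(S,(217,113),(13,16),100,220,"L"),(S,(230,132),(7,7),140,220,"R"),(S,(230,141),(10,6),140,225,"R")]
W=[(p,np.array(o),s,white(p,np.array(o),s,lo,hi),k) for p,o,s,lo,hi,k in W]
def cost(v,each=False):
    x,y,a,zl,zr=v[:5];u=np.array([np.cos(a),np.sin(a)])*90;r=[]
    for p,o,s,w,k in W:
        c=(np.array([x,y])+(u if k=="L" else -u))
        sh=v[5:7] if p is T else v[7:9]
        r.append(((mask(p,(c[0],c[1],zl if k=="L" else zr,a),o-sh,s)-w)**2).sum())
    return r if each else sum(r)+.3*(v[5:]**2).sum()
res=[]
for x0 in(443,450):
  for z in(80,86):
    v0=np.array([x0,287,1.823,z,z,0,0,0,0.])
    r=minimize(cost,v0,method="Nelder-Mead",options=dict(maxiter=1200,initial_simplex=v0+np.vstack([np.zeros(9),np.diag([6,6,.05,4,4,.7,.7,.7,.7])])))
    print(r.x.round(2),round(r.fun,2),np.round(cost(r.x,True),1))
E
timeout 500 python3 man2.py
```

```text
[ 4.4799e+02  2.8813e+02  1.8200e+00  7.8510e+01  7.9480e+01 -5.2000e-01
 -4.3000e-01  6.5000e-01  6.0000e-01] 20.35 [7.  5.8 3.3 2.1 1.7]
[ 4.4966e+02  2.8663e+02  1.8200e+00  8.1530e+01  8.4740e+01 -5.3000e-01
  4.9000e-01  2.5000e-01  1.3200e+00] 21.97 [6.8 5.8 3.5 3.5 1.6]
[ 4.5059e+02  2.8874e+02  1.8200e+00  7.8090e+01  7.9430e+01 -1.9000e-01
  2.6000e-01  1.0000e-02  5.6000e-01] 19.52 [6.5 5.8 3.3 2.6 1.3]
[ 4.5002e+02  2.8884e+02  1.8200e+00  8.0470e+01  8.1990e+01 -1.1000e-01
  3.3000e-01  1.2000e-01  1.1600e+00] 20.22 [6.6 5.8 3.4 2.6 1.4]
```

Emit:
{"method": "arm_command", "body": {
  "rows": [
    {"grip": 0,"linear": [3.7,-1,0],"rot": [0,0,0]},
    {"grip": 0,"linear": [3.7,-1,4],"rot": [0,0,0]},
    {"grip": 0,"linear": [3.7,-1,8],"rot": [0,0,0]},
    {"grip": 0,"linear": [3.7,-1,8],"rot": [0,0,0]}
  ]
}}

```text
clock: 10.35
position: [449.0, 287.3, 131.2]
ee_rot: [0.993, -0.12, -0.0, 0.001]
contact_force: [-1.0, 0.5, -0.5]
gripper_width: 9.1
grasp_force: 59.0
```

```bash
python3 - <<'E'
from h import *
s=st([449.8,288,130])
S=imaging.get_image("side")
for y in range(115,150): print(y,S["frame"][y,218:240].min(1))
p=s["position"]
print(proj(S,[p[0],p[1],p[2]-30]),proj(S,[p[0],p[1],p[2]-54]),proj(S,[449.5,288,60]),proj(S,[449.5,288,74]))
x0,y0=210,110
cv2.imwrite("pics/n.png",cv2.resize(S["frame"][y0:y0+45,x0:x0+60,::-1],(800,600),interpolation=cv2.INTER_CUBIC))
E
```

```text
t 10.35 pos [448.97 287.26 131.17] yawY -1.8117 z [-0.001 -0.001 -1.   ] q [ 0.874  0.328 -0.356 -0.    -0.888  0.456] F [-1.   0.5 -0.5] M [ 0.01  0.01 -0.07] g 9.1 59.0
tool delta [ 0.6 -0.9  1.2]
115 [ 68  69  67  73 197 229 223 193 113  17  20  16  73  91 172 208 158  85
  67  67  69  68]
116 [ 68  69  70  74 112 194 182 127  79  22  28  26  77  99 153 190 160  97
  69  69  68  69]
117 [ 69  70  70  74  98 160 155 117  76  24  24  23  77  90 111 129 114  81
  69  68  70  70]
118 [ 70  70  68  74  97 107 117 116  79  35  25  22  76  87 104 119 108  81
  67  69  69  69]
119 [ 69  69  67  74  95 108 116 114  79  34  29  23  77  94 109 119 107  81
  68  68  69  69]
120 [ 69  68  68  73  96  94 104 112  79  35  44  36  77  94 107 118 105  77
  50  59  69  67]
121 [ 66  67  67  68  91  92 103 110  77  36  29  25  77  94 106 117 106  65
  21  54  69  68]
122 [ 65  66  67  67  80  95 111 117  87  49  41  29  76  99 109 114 104  81
  67  66  68  67]
123 [ 67  68  68  97 146 132 112 123 154 151 112  94  95 125 145 130 107  79
  65  69  69  70]
124 [ 66  67 134 221 218 135 106 188 234 236 1
[... 1835 characters left out ...]

 106 111 150 217]
144 [ 82 155 182 182 184 184 186 186 171 145 130 131 136 175 230 243 242 230
 175 116 183 228]
145 [ 69 156 187 184 186 185 186 187 180 155 138 140 142 132 158 215 239 242
 241 239 219 162]
146 [ 68  84 158 185 186 186 186 187 188 165 146 145 143 150 151 147 139 125
 117 121 138 180]
147 [ 69  70 158 191 187 186 187 188 188 188 180 169 164 158 151 165 169 157
 158 163 147 147]
148 [ 69  68  81 170 193 187 188 190 191 191 189 187 188 187 160 126 115 113
 112 110 110 143]
149 [ 68  68  69 155 188 188 188 188 190 190 189 190 189 188 157 122 110 110
 108 105 103 165]
[229.12826343 129.08594586] [229.18978047 134.54099385] [229.36169964 138.30167662] [229.32708073 135.17235615]
```

View pics/n.png

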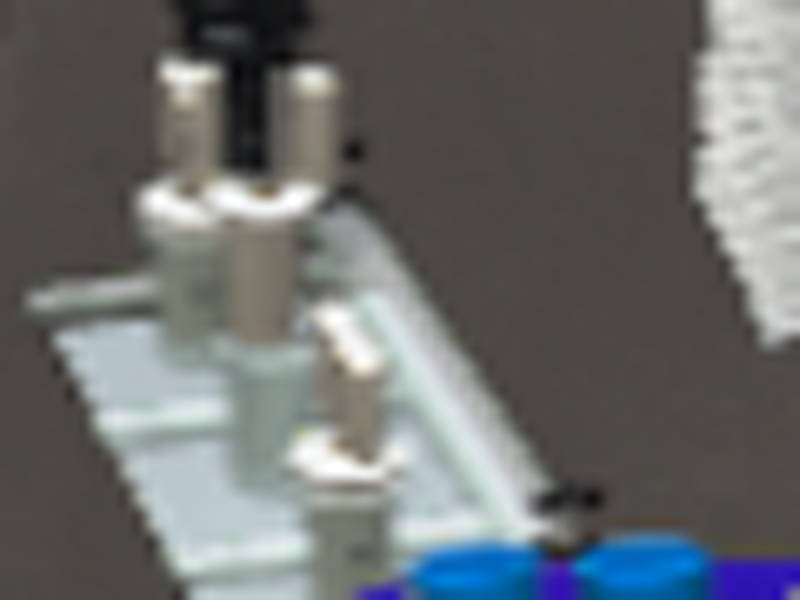

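The plug at display columns 230–300 is almost centred over the rim at 220–315, with about 1 mm of +x left to go. I'll correct that and lower.

Emit:
{"method": "arm_command", "body": {
  "rows": [
    {"grip": 0,"linear": [0.8,-0.9,2],"rot": [0,0,0]},
    {"grip": 0,"linear": [0.8,-0.9,4],"rot": [0,0,0]},
    {"grip": 0,"linear": [0.8,-0.9,6],"rot": [0,0,0]},
    {"grip": 0,"linear": [0.8,-0.9,8],"rot": [0,0,0]},
    {"grip": 0,"linear": [0.8,-0.9,8],"rot": [0,0,0]}
  ]
}}

```text
clock: 11.02
position: [450.2, 288.1, 123.6]
ee_rot: [0.993, -0.12, -0.0, 0.0]
contact_force: [-0.6, 0.4, -0.8]
gripper_width: 8.9
grasp_force: 59.0
```

```bash
python3 -c "
from h import *
st([450,288,120])"
```

```text
t 11.03 pos [450.15 288.13 123.6 ] yawY -1.8116 z [-3.e-04 -4.e-04 -1.e+00] q [ 0.873  0.339 -0.362 -0.    -0.87   0.457] F [-0.6  0.4 -0.8] M [ 0.03 -0.01 -0.  ] g 8.9 59.0
tool delta [-0.1  0.2  3.6]
```

Tip is in with no force. Continuing down.

Emit:
{"method": "arm_command", "body": {
  "rows": [
    {"grip": 0,"linear": [0,0,2],"rot": [0,0,0]},
    {"grip": 0,"linear": [0,0,4],"rot": [0,0,0]},
    {"grip": 0,"linear": [0,0,6],"rot": [0,0,0]},
    {"grip": 0,"linear": [0,0,8],"rot": [0,0,0]},
    {"grip": 0,"linear": [0,0,8],"rot": [0,0,0]}
  ]
}}

```text
clock: 11.65
position: [450.2, 288.2, 115.6]
ee_rot: [0.993, -0.12, -0.0, 0.0]
contact_force: [1.1, 0.1, -0.9]
gripper_width: 9.0
grasp_force: 59.0
```

```bash
python3 -c "
from h import *
st([450,288,115])"
```

```text
t 11.65 pos [450.17 288.16 115.59] yawY -1.8116 z [-3.e-04 -4.e-04 -1.e+00] q [ 0.873  0.349 -0.371 -0.    -0.851  0.457] F [ 1.1  0.1 -0.9] M [ 0.04  0.   -0.01] g 9.0 59.0
tool delta [-0.1  0.2  0.6]
```

Emit:
{"method": "arm_command", "body": {
  "rows": [
    {"grip": 0,"linear": [0,0,2],"rot": [0,0,0]},
    {"grip": 0,"linear": [0,0,4],"rot": [0,0,0]},
    {"grip": 0,"linear": [0,0,6],"rot": [0,0,0]},
    {"grip": 0,"linear": [0,0,7],"rot": [0,0,0]},
    {"grip": 0,"linear": [0,0,7],"rot": [0,0,0]}
  ]
}}

```text
clock: 12.28
position: [450.2, 288.2, 108.7]
ee_rot: [0.993, -0.12, -0.0, 0.0]
contact_force: [-0.2, -0.4, -0.4]
gripper_width: 9.4
grasp_force: 59.0
```

```bash
python3 -c "
from h import *
st([450,288,108])"
```

```text
t 12.28 pos [450.24 288.22 108.72] yawY -1.8116 z [-1.e-04 -1.e-04 -1.e+00] q [ 0.873  0.358 -0.379 -0.    -0.834  0.457] F [-0.2 -0.4 -0.4] M [-0.06 -0.02  0.01] g 9.4 59.0
tool delta [-0.2  0.3  0.7]
```

Emit:
{"method": "arm_command", "body": {
  "rows": [
    {"grip": 0,"linear": [0,0,1],"rot": [0,0,0]},
    {"grip": 0,"linear": [0,0,2],"rot": [0,0,0]},
    {"grip": 0,"linear": [0,0,3],"rot": [0,0,0]},
    {"grip": 0,"linear": [0,0,3],"rot": [0,0,0]}
  ]
}}

```text
clock: 12.78
position: [450.2, 288.2, 105.7]
ee_rot: [0.993, -0.12, -0.0, 0.0]
contact_force: [0.2, 0.2, -1.1]
gripper_width: 9.3
grasp_force: 59.0
```

Emit:
{"method": "arm_command", "body": {
  "rows": [
    {"grip": 0,"linear": [0,0,1],"rot": [0,0,0]},
    {"grip": 0,"linear": [0,0,2],"rot": [0,0,0]},
    {"grip": 0,"linear": [0,0,2],"rot": [0,0,0]}
  ]
}}

```text
clock: 13.15
position: [450.2, 288.2, 103.7]
ee_rot: [0.993, -0.12, -0.0, 0.0]
contact_force: [0.4, 0.1, -1.0]
gripper_width: 9.2
grasp_force: 59.0
```

Emit:
{"method": "arm_command", "body": {
  "rows": [
    {"grip": 0,"linear": [0,0,1],"rot": [0,0,0]},
    {"grip": 0,"linear": [0,0,2],"rot": [0,0,0]},
    {"grip": 0,"linear": [0,0,2],"rot": [0,0,0]}
  ]
}}

```text
clock: 13.52
position: [450.2, 288.2, 101.7]
ee_rot: [0.993, -0.12, -0.0, 0.0]
contact_force: [0.3, -0.1, -0.4]
gripper_width: 9.1
grasp_force: 59.0
```

Emit:
{"method": "arm_command", "body": {
  "rows": [
    {"grip": 0,"linear": [0,0,1],"rot": [0,0,0]},
    {"grip": 0,"linear": [0,0,1],"rot": [0,0,0]}
  ]
}}

```text
clock: 13.78
position: [450.2, 288.2, 100.7]
ee_rot: [0.993, -0.12, -0.0, 0.0]
contact_force: [-0.5, -0.3, -0.6]
gripper_width: 9.2
grasp_force: 59.0
```

Emit:
{"method": "arm_command", "body": {
  "rows": [
    {"grip": 0,"linear": [0,0,1],"rot": [0,0,0]},
    {"grip": 0,"linear": [0,0,2],"rot": [0,0,0]},
    {"grip": 0,"linear": [0,0,2],"rot": [0,0,0]}
  ]
}}

```text
clock: 14.15
position: [450.2, 288.3, 98.7]
ee_rot: [0.993, -0.12, -0.0, 0.0]
contact_force: [-0.5, -0.3, -1.5]
gripper_width: 9.2
grasp_force: 59.0
```

Emit:
{"method": "arm_command", "body": {
  "rows": [
    {"grip": 0,"linear": [0,0,1],"rot": [0,0,0]},
    {"grip": 0,"linear": [0,0,1],"rot": [0,0,0]}
  ]
}}

```text
clock: 14.4
position: [450.2, 288.3, 97.7]
ee_rot: [0.993, -0.12, -0.0, -0.0]
contact_force: [-0.1, 0.2, -0.7]
gripper_width: 9.5
grasp_force: 59.0
```

Emit:
{"method": "arm_command", "body": {
  "rows": [
    {"grip": 0,"linear": [0,0,1],"rot": [0,0,0]},
    {"grip": 0,"linear": [0,0,1],"rot": [0,0,0]}
  ]
}}

```text
clock: 14.65
position: [450.2, 288.3, 96.7]
ee_rot: [0.993, -0.12, -0.0, 0.0]
contact_force: [-1.1, 1.1, -0.3]
gripper_width: 9.2
grasp_force: 58.9
```

Emit:
{"method": "arm_command", "body": {
  "rows": [
    {"grip": 0,"linear": [0,0,1],"rot": [0,0,0]},
    {"grip": 0,"linear": [0,0,1],"rot": [0,0,0]}
  ]
}}

```text
clock: 14.9
position: [450.2, 288.3, 95.7]
ee_rot: [0.993, -0.12, -0.0, -0.0]
contact_force: [-1.7, 0.3, -1.7]
gripper_width: 8.9
grasp_force: 58.9
```

Emit:
{"method": "arm_command", "body": {
  "rows": [
    {"grip": 0,"linear": [0,0,1],"rot": [0,0,0]},
    {"grip": 0,"linear": [0,0,1],"rot": [0,0,0]}
  ]
}}

```text
clock: 15.15
position: [450.2, 288.3, 94.7]
ee_rot: [0.993, -0.12, -0.0, -0.0]
contact_force: [-1.9, 0.7, -0.8]
gripper_width: 9.2
grasp_force: 59.0
```

Emit:
{"method": "arm_command", "body": {
  "rows": [
    {"grip": 0,"linear": [0,0,0.7],"rot": [0,0,0]},
    {"grip": 0,"linear": [0,0,0.7],"rot": [0,0,0]}
  ]
}}

```text
clock: 15.4
position: [450.2, 288.3, 94.1]
ee_rot: [0.993, -0.12, -0.0, -0.0]
contact_force: [-1.2, 1.9, -0.2]
gripper_width: 9.1
grasp_force: 59.0
```

```bash
python3 -c "
from h import *
st([450,288,108])"
```

```text
t 15.4 pos [450.2  288.3   94.07] yawY -1.8116 z [-1.e-04  1.e-04 -1.e+00] q [ 0.873  0.377 -0.395 -0.    -0.799  0.457] F [-1.2  1.9 -0.2] M [0.44 0.63 0.04] g 9.1 59.0
tool delta [ -0.1   0.3 -13.9]
```

Emit:
{"method": "arm_command", "body": {
  "rows": [
    {"grip": 0,"linear": [-0.5,-0.2,0.3],"rot": [0,0,0]},
    {"grip": 0,"linear": [-0.5,-0.2,0.7],"rot": [0,0,0]},
    {"grip": 0,"linear": [-0.5,-0.2,0.7],"rot": [0,0,0]}
  ]
}}

```text
clock: 15.78
position: [450.0, 288.5, 93.4]
ee_rot: [0.993, -0.12, 0.0, 0.0]
contact_force: [0.3, 0.3, -0.1]
gripper_width: 9.4
grasp_force: 59.0
```

```bash
python3 -c "
from h import *
st([450,288,108])"
```

```text
t 15.78 pos [449.96 288.46  93.37] yawY -1.8116 z [ 1.e-04 -1.e-04 -1.e+00] q [ 0.874  0.377 -0.396  0.    -0.797  0.456] F [ 0.3  0.3 -0.1] M [ 0.07  0.06 -0.  ] g 9.4 59.0
tool delta [  0.2   0.4 -14.6]
```

Emit:
{"method": "arm_command", "body": {
  "rows": [
    {"grip": 0,"linear": [0,0,0.8],"rot": [0,0,0]},
    {"grip": 0,"linear": [0,0,0.8],"rot": [0,0,0]}
  ]
}}

```text
clock: 16.02
position: [449.9, 288.5, 92.5]
ee_rot: [0.993, -0.12, 0.0, 0.0]
contact_force: [0.3, 0.3, -0.2]
gripper_width: 9.5
grasp_force: 59.0
```

```bash
python3 -c "
from h import *
st()"
```

```text
t 16.02 pos [449.92 288.49  92.53] yawY -1.8116 z [ 1.e-04 -1.e-04 -1.e+00] q [ 0.874  0.379 -0.397  0.    -0.795  0.456] F [ 0.3  0.3 -0.2] M [-0.    0.01 -0.01] g 9.5 59.0
```

Emit:
{"method": "arm_command", "body": {
  "rows": [
    {"grip": 0,"linear": [0,0,0.8],"rot": [0,0,0]},
    {"grip": 0,"linear": [0,0,0.8],"rot": [0,0,0]}
  ]
}}

```text
clock: 16.27
position: [449.9, 288.5, 91.8]
ee_rot: [0.993, -0.12, 0.0, 0.0]
contact_force: [0.0, 0.7, -0.6]
gripper_width: 9.5
grasp_force: 59.0
```

```bash
python3 -c "
from h import *
st()"
```

```text
t 16.27 pos [449.87 288.49  91.81] yawY -1.8116 z [ 0.e+00 -1.e-04 -1.e+00] q [ 0.874  0.38  -0.398  0.    -0.794  0.456] F [ 0.   0.7 -0.6] M [-0.11 -0.04 -0.06] g 9.5 59.0
```

Emit:
{"method": "arm_command", "body": {
  "rows": [
    {"grip": 0,"linear": [0,0,0.8],"rot": [0,0,0]},
    {"grip": 0,"linear": [0,0,0.8],"rot": [0,0,0]}
  ]
}}

```text
clock: 16.52
position: [449.9, 288.5, 91.2]
ee_rot: [0.993, -0.12, 0.0, 0.0]
contact_force: [-0.6, -1.3, 2.5]
gripper_width: 8.9
grasp_force: 59.4
```

```bash
python3 -c "
from h import *
st()"
```

```text
t 16.52 pos [449.9  288.55  91.22] yawY -1.8114 z [ 2.e-04 -0.e+00 -1.e+00] q [ 0.874  0.38  -0.398  0.    -0.792  0.456] F [-0.6 -1.3  2.5] M [-0.29  0.13 -0.  ] g 8.9 59.4
```

Seating contact has begun. Pressing gently and yielding sideways.

Emit:
{"method": "arm_command", "body": {
  "rows": [
    {"grip": 0,"linear": [0.05,0.2,0.5],"rot": [0,0,0]},
    {"grip": 0,"linear": [0.05,0.2,0.5],"rot": [0,0,0]}
  ]
}}

```text
clock: 16.77
position: [449.9, 288.5, 90.9]
ee_rot: [0.993, -0.12, 0.0, -0.0]
contact_force: [-1.0, -0.7, 4.9]
gripper_width: 9.3
grasp_force: 59.7
```

```bash
python3 -c "
from h import *
st()"
```

```text
t 16.77 pos [449.93 288.52  90.88] yawY -1.8114 z [ 4.e-04  3.e-04 -1.e+00] q [ 0.874  0.381 -0.399  0.    -0.791  0.456] F [-1.  -0.7  4.9] M [-0.12  0.43  0.03] g 9.3 59.7
```

Emit:
{"method": "arm_command", "body": {
  "rows": [
    {"grip": 0,"linear": [-0.15,0.05,0.6],"rot": [0,0,0]},
    {"grip": 0,"linear": [-0.15,0.05,1],"rot": [0,0,0]},
    {"grip": 0,"linear": [-0.15,0.05,1],"rot": [0,0,0]}
  ]
}}

```text
clock: 17.15
position: [450.0, 288.5, 90.3]
ee_rot: [0.993, -0.12, 0.0, -0.0]
contact_force: [-1.6, -0.2, 7.1]
gripper_width: 9.3
grasp_force: 60.2
```

```bash
python3 -c "
from h import *
st()"
```

```text
t 17.15 pos [449.96 288.55  90.29] yawY -1.8111 z [ 8.e-04  4.e-04 -1.e+00] q [ 0.874  0.381 -0.4    0.001 -0.789  0.456] F [-1.6 -0.2  7.1] M [-0.33  0.62 -0.03] g 9.3 60.2
```

Emit:
{"method": "arm_command", "body": {
  "rows": [
    {"grip": 0,"linear": [-0.3,0.2,0.8],"rot": [0,0,0]},
    {"grip": 0,"linear": [-0.3,0.2,1.6],"rot": [0,0,0]},
    {"grip": 0,"linear": [-0.3,0.2,1.6],"rot": [0,0,0]}
  ]
}}

```text
clock: 17.52
position: [449.9, 288.6, 89.5]
ee_rot: [0.993, -0.12, 0.001, -0.0]
contact_force: [-2.8, -0.7, 10.3]
gripper_width: 9.1
grasp_force: 60.8
```

```bash
python3 -c "
from h import *
st()"
```

```text
t 17.52 pos [449.95 288.59  89.51] yawY -1.8107 z [ 1.7e-03  7.0e-04 -1.0e+00] q [ 0.874  0.382 -0.402  0.001 -0.786  0.456] F [-2.8 -0.7 10.3] M [-0.54  0.84  0.02] g 9.1 60.8
```

Emit:
{"method": "arm_command", "body": {
  "rows": [
    {"grip": 0,"linear": [-0.4,0.1,0.8],"rot": [0,0,0]},
    {"grip": 0,"linear": [-0.4,0.1,1.5],"rot": [0,0,0]},
    {"grip": 0,"linear": [-0.4,0.1,1.5],"rot": [0,0,0]},
    {"grip": 0,"linear": [-0.4,0.1,1.5],"rot": [0,0,0]}
  ]
}}

```text
clock: 18.02
position: [449.9, 288.6, 88.9]
ee_rot: [0.993, -0.119, 0.001, -0.001]
contact_force: [-2.9, -2.7, 15.8]
gripper_width: 9.2
grasp_force: 61.4
```

```bash
python3 -c "
from h import *
st()"
```

```text
t 18.02 pos [449.94 288.59  88.89] yawY -1.8103 z [ 2.6e-03  8.0e-04 -1.0e+00] q [ 0.875  0.382 -0.403  0.002 -0.783  0.455] F [-2.9 -2.7 15.8] M [-0.82  0.98 -0.01] g 9.2 61.4
```

Pressed at 15.8 N. I'll start turning, checking the force every few rows.

Emit:
{"method": "arm_command", "body": {
  "rows": [
    {"grip": 0,"linear": [0,0,0],"rot": [0,0,0.05]},
    {"grip": 0,"linear": [0,0,0],"rot": [0,0,0.1]},
    {"grip": 0,"linear": [0,0,0],"rot": [0,0,0.15]}
  ]
}}

```text
clock: 18.4
position: [449.9, 288.8, 88.3]
ee_rot: [0.981, -0.194, 0.001, -0.001]
contact_force: [-2.2, -1.3, 11.7]
gripper_width: 9.2
grasp_force: 60.8
```

```bash
python3 -c "
from h import *
st()"
```

```text
t 18.4 pos [449.94 288.78  88.32] yawY -1.9613 z [ 0.0027  0.0012 -1.    ] q [ 0.875  0.383 -0.404  0.002 -0.781  0.304] F [-2.2 -1.3 11.7] M [-0.53  0.53  0.26] g 9.2 60.8
```

Emit:
{"method": "arm_command", "body": {
  "rows": [
    {"grip": 0,"linear": [0,0,0.5],"rot": [0,0,0.05]},
    {"grip": 0,"linear": [0,0,0.8],"rot": [0,0,0.1]},
    {"grip": 0,"linear": [0,0,1.1],"rot": [0,0,0.15]},
    {"grip": 0,"linear": [0,0,1.3],"rot": [0,0,0.2]}
  ]
}}

```text
clock: 18.9
position: [450.1, 289.0, 87.6]
ee_rot: [0.957, -0.291, 0.001, -0.001]
contact_force: [-2.5, -1.5, 15.7]
gripper_width: 9.1
grasp_force: 61.5
```

```bash
python3 -c "
from h import *
st()"
```

```text
t 18.9 pos [450.09 288.97  87.61] yawY -2.1607 z [ 0.0032  0.0013 -1.    ] q [ 0.875  0.384 -0.404  0.002 -0.779  0.104] F [-2.5 -1.5 15.7] M [-0.62  0.99  0.3 ] g 9.1 61.5
```

Emit:
{"method": "arm_command", "body": {
  "rows": [
    {"grip": 0,"linear": [0,0,0],"rot": [0,0,0.05]},
    {"grip": 0,"linear": [0,0,0.1],"rot": [0,0,0.1]},
    {"grip": 0,"linear": [0,0,0.3],"rot": [0,0,0.15]},
    {"grip": 0,"linear": [0,0,0.5],"rot": [0,0,0.2]},
    {"grip": 0,"linear": [0,0,0.7],"rot": [0,0,0.25]}
  ]
}}

```text
clock: 19.52
position: [450.3, 289.2, 87.1]
ee_rot: [0.913, -0.408, 0.001, -0.002]
contact_force: [-4.1, -2.1, 14.7]
gripper_width: 9.3
grasp_force: 61.3
```

```bash
python3 -c "
from h import *
st()"
```

```text
t 19.52 pos [450.29 289.23  87.07] yawY -2.4104 z [ 0.0037  0.0018 -1.    ] q [ 0.875  0.385 -0.405  0.002 -0.777 -0.146] F [-4.1 -2.1 14.7] M [-0.51  0.9   0.3 ] g 9.3 61.3
```

Emit:
{"method": "arm_command", "body": {
  "rows": [
    {"grip": 0,"linear": [-0.1,0.2,0.2],"rot": [0,0,0.05]},
    {"grip": 0,"linear": [-0.1,0.4,0.4],"rot": [0,0,0.1]},
    {"grip": 0,"linear": [-0.1,0.4,0.6],"rot": [0,0,0.15]},
    {"grip": 0,"linear": [-0.1,0.4,0.7],"rot": [0,0,0.2]},
    {"grip": 0,"linear": [-0.1,0.4,0.8],"rot": [0,0,0.24]}
  ]
}}

```text
clock: 20.15
position: [450.5, 289.4, 86.6]
ee_rot: [0.858, -0.514, 0.001, -0.002]
contact_force: [-2.2, -1.6, 15.2]
gripper_width: 8.9
grasp_force: 61.4
```

```bash
python3 -c "
from h import *
st()"
```

```text
t 20.15 pos [450.48 289.43  86.61] yawY -2.6499 z [ 0.0049  0.0027 -1.    ] q [ 0.875  0.386 -0.406  0.003 -0.774 -0.386] F [-2.2 -1.6 15.2] M [-0.47  0.68  0.26] g 8.9 61.4
```

Emit:
{"method": "arm_command", "body": {
  "rows": [
    {"grip": 0,"linear": [0,0,0.2],"rot": [0,0,0.05]},
    {"grip": 0,"linear": [0,0,0.4],"rot": [0,0,0.1]},
    {"grip": 0,"linear": [0,0,0.6],"rot": [0,0,0.15]},
    {"grip": 0,"linear": [0,0,0.8],"rot": [0,0,0.2]},
    {"grip": 0,"linear": [0,0,1.0],"rot": [0,0,0.25]},
    {"grip": 0,"linear": [0,0,1.0],"rot": [0,0,0.29]},
    {"grip": 0,"linear": [0,0,1.0],"rot": [0,0,0.29]},
    {"grip": 0,"linear": [0,0,1.0],"rot": [0,0,0.29]}
  ]
}}

```text
clock: 21.15
position: [450.8, 289.6, 86.1]
ee_rot: [0.775, -0.632, 0.001, -0.003]
contact_force: [-1.3, -1.8, 17.4]
gripper_width: 8.8
grasp_force: 61.8
```

```bash
python3 -c "
from h import *
st()"
```

```text
t 21.15 pos [450.81 289.62  86.09] yawY -2.9402 z [ 0.0056  0.0035 -1.    ] q [ 0.875  0.386 -0.406  0.003 -0.772 -0.676] F [-1.3 -1.8 17.4] M [-0.63  0.59 -0.21] g 8.8 61.8
```

Emit:
{"method": "arm_command", "body": {
  "rows": [
    {"grip": 0,"linear": [0,0,-1],"rot": [0,0,0]},
    {"grip": 0,"linear": [0,0,-2],"rot": [0,0,0]},
    {"grip": 0,"linear": [0,0,-2.5],"rot": [0,0,0]},
    {"grip": 0,"linear": [0,0,-2.5],"rot": [0,0,0]}
  ]
}}

```text
clock: 21.65
position: [450.7, 289.6, 86.1]
ee_rot: [0.774, -0.633, 0.001, -0.003]
contact_force: [4.5, 1.5, 4.4]
gripper_width: 8.8
grasp_force: 59.8
```

```bash
python3 -c "
from h import *
st()"
```

```text
t 21.65 pos [450.65 289.57  86.15] yawY -2.9409 z [ 0.0045  0.0033 -1.    ] q [ 0.875  0.387 -0.405  0.002 -0.774 -0.675] F [4.5 1.5 4.4] M [ 0.03 -1.41 -0.17] g 8.8 59.8
```

Emit:
{"method": "arm_command", "body": {
  "rows": [
    {"grip": 0,"linear": [-0.1,-0.4,0],"rot": [0,0,0]},
    {"grip": 0,"linear": [-0.1,-0.8,0],"rot": [0,0,0]},
    {"grip": 0,"linear": [-0.1,-0.8,-0.3],"rot": [0,0,0]}
  ]
}}

```text
clock: 22.02
position: [450.7, 289.6, 86.2]
ee_rot: [0.774, -0.633, 0.0, -0.002]
contact_force: [4.3, 2.0, 3.7]
gripper_width: 9.2
grasp_force: 59.6
```

Emit:
{"method": "arm_command", "body": {
  "rows": [
    {"grip": 0.6,"linear": [0,0,0],"rot": [0,0,0]},
    {"grip": 0.6,"linear": [0,0,0],"rot": [0,0,0]},
    {"grip": 0.6,"linear": [0,0,0],"rot": [0,0,0]},
    {"grip": 0.6,"linear": [0,0,0],"rot": [0,0,0]},
    {"grip": 0.6,"linear": [0,0,0],"rot": [0,0,0]},
    {"grip": 0.6,"linear": [0,0,0],"rot": [0,0,0]}
  ]
}}

```text
clock: 22.78
position: [449.3, 288.3, 85.4]
ee_rot: [0.774, -0.633, -0.0, 0.0]
contact_force: [0.1, -0.4, 0.2]
gripper_width: 51.3
grasp_force: 0.0
```

```bash
python3 -c "
from h import *
st()"
```

```text
t 22.77 pos [449.28 288.26  85.4 ] yawY -2.9416 z [-1.e-04 -0.e+00 -1.e+00] q [ 0.874  0.387 -0.406 -0.    -0.778 -0.674] F [ 0.1 -0.4  0.2] M [-0.02  0.01  0.05] g 51.3 0.0
```

Emit:
{"method": "arm_command", "body": {
  "rows": [
    {"grip": 0.6,"linear": [0,0,-20],"rot": [0,0,0]},
    {"grip": 0.6,"linear": [0,0,-60],"rot": [0,0,0]},
    {"grip": 0.6,"linear": [0,0,-120],"rot": [0,0,0]},
    {"grip": 0.6,"linear": [0,0,-180],"rot": [0,0,0]},
    {"grip": 0.6,"linear": [50,10,-200],"rot": [0,0,0]},
    {"grip": 0.6,"linear": [100,20,-200],"rot": [0,0,0]},
    {"grip": 0.6,"linear": [150,30,-200],"rot": [0,0,0]},
    {"grip": 0.6,"linear": [200,40,-200],"rot": [0,0,0]},
    {"grip": 0.6,"linear": [250,50,-200],"rot": [0,0,0]},
    {"grip": 0.6,"linear": [250,50,-200],"rot": [0,0,0]}
  ]
}}

```text
clock: 24.02
position: [449.4, 30.8, 285.6]
ee_rot: [0.773, -0.635, 0.0, -0.0]
contact_force: [-0.3, 0.4, 0.6]
gripper_width: 51.0
grasp_force: 0.0
```

```bash
python3 - <<'E'
from h import *
st()
S=imaging.get_image("side");T=imaging.get_image("top")
f=lambda p,x,y,w,h:cv2.resize(p["frame"][y:y+h,x:x+w,::-1],(400,600),interpolation=cv2.INTER_CUBIC)
cv2.imwrite("pics/z.png",np.hstack([f(S,205,100,50,75),f(T,140,205,50,75)]))
E
```

```text
t 24.02 pos [449.4   30.75 285.63] yawY -2.9463 z [ 2.e-04  1.e-04 -1.e+00] q [ 0.431  0.042 -0.3   -0.    -1.228 -0.236] F [-0.3  0.4  0.6] M [ 0.03  0.02 -0.02] g 51.0 0.0
```

View pics/z.png

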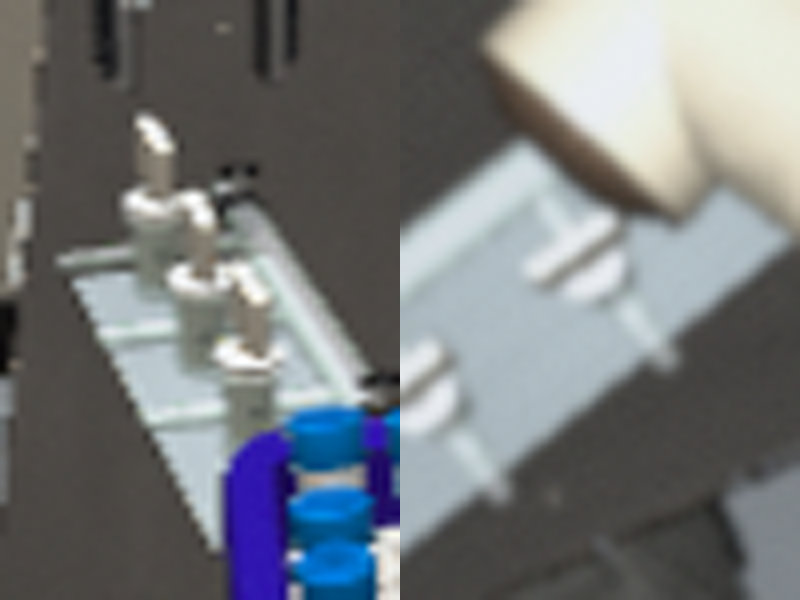

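The middle key, at (200,240) in the side crop, stands upright and parallel to the two fixed keys, and the arm is clear. Handing in.

```bash
python3 -c "
from h import *
print(job.job_done())"
```

```text
the job is handed in; nothing more can be done
None
```

The job is handed in: the key is in the empty barrel and was turned about 62° to shut under roughly 12–17 N. It stayed upright and parallel to the other two keys after release, but I could not measure the wedge force directly and no verdict came back.

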